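# Sweep the washers through the gate of the sorting tray

## Task

Push the three flat washers across the deck of the sorting tray with your fingertips, one at a time, through the gap in the fence so that each drops into the slot behind it. Slide them only, do not pick anything up, and leave the hexagon nut, the standing bolt and everything else on the bench where they are.

Things in the scene. Friction and masses are not known exactly. Their poses are not given: they have to be found in the camera images.
- tray: Wooden sorting tray fixed on the bench. Origin on its underside; z up. Flat deck 75 mm above the bench, x -165 to 165, y -30 to 180 mm. Its -x, +x and +y sides have a 12 mm wide rim, its -y side an aluminium fence (y -38 to -30 mm) with a gap, the gate; rim and fence rise 16 mm above the deck. Washers, nut and bolt stand on the deck in mixed order.
- gate (a point): Middle of the gate, at deck height, midway through the fence's 8 mm thickness. Axes as the tray's: the gap reaches 26 mm either way along x (52 mm wide). Washers pass through along -y; the deck ends at the fence's far face, so a washer tips into the slot once its centre is well over 4 mm past this point.
- slot (a point): Centre of the drop slot's floor, 67 mm below the deck. Axes as the tray's. The slot is an open pocket 90 mm along x, 80 mm along y, right behind the gate; its other three walls are 8 mm thick and rise 12 mm above the deck.
- washer1: A plain steel washer, 40 mm across, 16 mm hole, 8 mm thick, about 60 g, lying flat on the tray's deck. Origin: centre of its underside (which rests on the deck).
- washer2: Another plain steel washer, 40 mm across, 16 mm hole, 8 mm thick, about 60 g, lying flat on the tray's deck. Origin: centre of its underside (which rests on the deck).
- washer3: Another plain steel washer, 40 mm across, 16 mm hole, 8 mm thick, about 60 g, lying flat on the tray's deck. Origin: centre of its underside (which rests on the deck).
- nut: Loose steel hexagon nut lying on the deck among the washers, 30 mm across flats (35 mm across corners), 16 mm high. To be left alone. Origin: centre of its underside. The five loose things on the deck lie on an arc about 125 mm from a point 24 mm before the gate (+y), about 60 mm apart.
- bolt: Loose steel bolt standing on its hexagon head on the deck among the washers: head 30 mm across flats and 12 mm high, shank 16 mm thick, 48 mm high in all. To be left alone. Origin: centre of its underside.
- jar: Amber glass jar standing on the bench, 72 mm across, 95 mm high; leave alone. Origin: centre of its underside.
- tape: Roll of black tape lying flat on the bench, 90 mm across, 24 mm high; leave alone. Origin: centre of its underside.
- glue: White glue bottle standing on the bench, 44 mm across, 120 mm high; leave alone. Origin: centre of its underside.
- screwdriver: Screwdriver lying on the bench; leave alone. Origin: under its middle.
- wrench: Wrench lying on the bench; leave alone. Origin: under its middle.
There are look-alikes about, which are no part of the job. Leave any green or red look-alike of the washer1 alone.

How it is judged:
By the outcome, as a careful person would: the job done as asked, in the order asked, and still so for the second after the job is handed in, with the robot touching nothing.
It also fails if it takes over 64 s, if anything falls off the work surface, if the arm or the gripper's body presses on something with over 40 N, if the wrist force passes 120 N, or if a joint passes its speed limit or range.

## Robot

A 7-joint arm with a two-finger parallel gripper is mounted at the origin on the work surface. World frame = base frame: x ahead of the robot, y to its left, z up, the work surface at z = 0. Lengths are in m, angles in rad, forces in N, time in s.
With the tool pointing down it reaches from about 0.35 to 0.9 m from the base axis. Payload 7.2 kg.
Tool frame: the origin (TCP) lies midway between the tips of the shut fingers; the grasp point (between the pads) lies 19 mm behind it; z points along the fingers, y is the line along which they close (so a half turn about z gives the same grasp; the last joint's range is limited). The gripper opens to 88 mm and grips with 3 to 60 N. Pads are 20 mm wide; open, the fingers measure 115 mm over their backs; the gripper's body (75 mm by 178 mm) begins 61 mm behind the grasp point.
Start: joints at [-1.399, 0.411, -0.013, 1.596, 0.006, 1.134, -0.082], TCP at [0.148, 0.607, 0.223] pointing down, gripper open.
Joint ranges: [-2.95, 2.95], [-0.29, 1.99], [-1.47, 1.44], [0.14, 2.54], [-1.03, 4.17], [0.13, 1.85], [-2.86, 2.86]. Speed limits (rad/s): [2.39, 2.39, 3.01, 3.01, 3.14, 3.14, 3.14].

## Interface

Orientations are given as a rotation vector (axis times angle).
In Python, from plant import get_obs, grab_frame, get_calibration, robot gives the robot as it stands.
- The arm moves only by the tool jog_arm, never from a script. Its argument "commands" is a list of rows, each a list of 7 numbers: the gripper's target within -1 to 1 (fully open at 1, half-way at 0, shut at -1), then the shift along the tool's x, y, z in m, then the turn, a rotation vector about the tool's x, y, z in rad. In form: [[grip, x, y, z, rx, ry, rz], ...]. A call has 1 to 20 rows; each row is the pose to reach, as a shift and turn from the pose commanded when the call began, along the tool's axes at that moment; what a row does not reach only later rows make up. A row lasts 1/8 s, in which the tool goes at most 62.5 mm and 10.7 degrees, less where a joint would pass 70% of its speed; a pose out of reach is approached as far as the arm can. A call with a gripper value outside its range is refused whole. The fingers move at their own pace and stop on an object; "squeeze" is the grip in N (left out, the last holds). Time passes only in rows, so rows that repeat a pose let the fingers close. It gives the time, the measured TCP pose, the force, the opening and the grip force at its end, in the units of the state.
- get_obs(): the state, without advancing time (a new reading comes with each control period).
- grab_frame(name): name is "scene" or "top"; returns (picture, depth): 480x640x3 uint8, blue, green, red; 480x640 float32, m along the optical axis (not along the pixel's ray), 0 where there is no reading.
- get_calibration(name): a dict with "intrinsics" (3x3 intrinsics, pixels), "eye" and "attitude" of the camera in the world. Camera axes: x right, y up, looking along -z (the intrinsics and any distortion apply to the point x, -y, -z); pixel columns grow to the right and rows downward; lengths in m; the calibration is good to about 2 mm. A picture is of the moment at which its call begins. get_calibration takes no time and is no camera call.
- robot.hand_in(): hands the job in; it is judged then, once.
The state is a dict: "clock": time; "qpos": joint angles; "joint_vel": joint speeds; "joint_torque": joint torques, N m; "eef_pos": TCP position; "orientation": TCP orientation; "wrist_force": force on the tool from outside, world axes, zero at the start; "torque": the same for the moment, N m; "gripper_width": finger opening in m; "grip_force": force on a finger pad.
Only numpy, scipy, OpenCV 4.12 (cv2) and the standard library are available. Lean on these libraries where they do the work, as an engineer would, in place of code of your own. Each camera call takes 0.05 s, during which the arm holds its last target. There are 200 camera calls.

## Working session

There is one attempt and no reset: what is moved stays moved. The work goes in short steps, Python scripts to look and compute and a tool call to move; the robot and the scene stay as the last step left them, time stands still between calls to the robot, and variables do not carry over. Pictures are saved under pics/ and viewed, at most 10 in all, crops included, and the job is handed in when it is done.

Besides the shell and the picture viewer there is one more tool, called after ">>>" by a JSON object that holds its "name" and its "arguments", one argument or row to a line. jog_arm: Moves the arm, as the interface text tells. Its arguments: {"type":"object","properties":{"commands":{"type":"array","items":{"type":"array","items":{"type":"number"}}},"squeeze":{"type":"number"}},"required":["commands"]}

```bash
mkdir -p pics; python3 - <<'E'
from plant import *
import cv2
for n in("scene","top"):
    p,d=grab_frame(n); cv2.imwrite(f"pics/{n}0.png",p); c=get_calibration(n); print(n,c)
o=get_obs(); print(o)
E
```

```text
scene {'intrinsics': array([[537.34623718,   0.        , 318.26634965],
       [  0.        , 537.34623718, 246.67397197],
       [  0.        ,   0.        ,   1.        ]]), 'eye': array([1.05585204, 0.92363347, 0.74409732]), 'attitude': array([0.37640881, 1.25600546, 2.33066695])}
top {'intrinsics': array([[444.04633726,   0.        , 316.45813145],
       [  0.        , 444.04633726, 239.40527785],
       [  0.        ,   0.        ,   1.        ]]), 'eye': array([0.40911557, 0.07360647, 1.03978321]), 'attitude': array([ 0.07913155, -0.11415236, -1.57109256])}
{'clock': 0.1, 'qpos': array([-1.39920148,  0.41180528, -0.01273963,  1.59692638,  0.00557306,
        1.13433351, -0.08217853]), 'joint_vel': array([ 0.00109561, -0.00138692, -0.00134066, -0.00304171,  0.00052362,
       -0.00113533, -0.00048255]), 'joint_torque': array([ 2.56755768e-03, -5.89088094e+01,  6.43954966e-01, -2.91704983e+01,
       -5.36601827e-02,  1.45180876e-02,  7.50303252e-05]), 'eef_pos': array([0.14834484, 0.60667358, 0.22191606]), 'orientation': array([-3.75661612e-01, -3.11894400e+00,  2.25195400e-03]), 'wrist_force': array([-0.59566447, -0.4033656 ,  0.33682851]), 'torque': array([-0.00994077,  0.03503554, -0.00847683]), 'grip_force': 0.0, 'gripper_width': 0.08797932611617182}
```

View pics/top0.png

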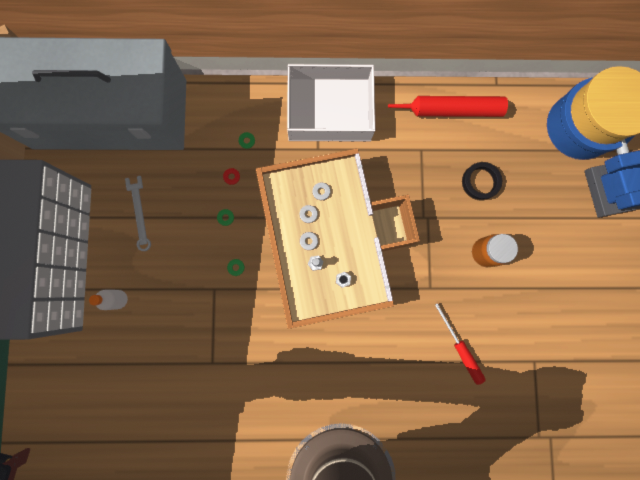

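View pics/scene0.png

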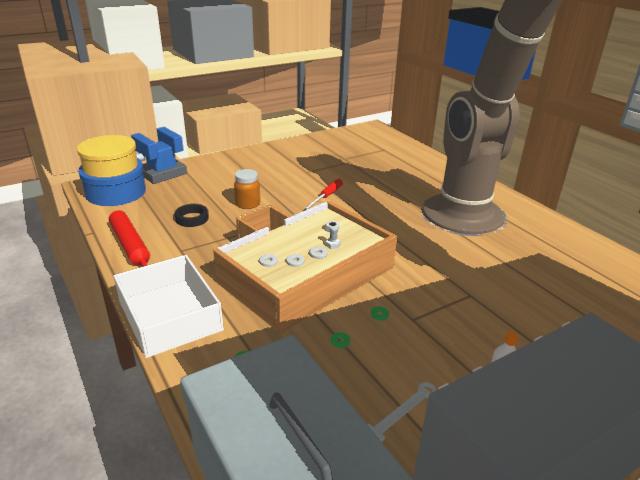

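The top view shows three grey washers at (321,191), (309,214) and (309,241), the bolt at (316,263) and the nut at (344,280). The fence gap and slot lie to the right, near (377,225). In the scene view the green look-alikes lie on the bench, outside the tray.

```bash
cat > h.py <<'E'
from plant import *
import cv2, numpy as np
from scipy.spatial.transform import Rotation as R
def ray(name,uv,z):
    c=get_calibration(name); K=c["intrinsics"]; Rm=R.from_rotvec(c["attitude"]).as_matrix()
    uv=np.atleast_2d(uv).astype(float)
    d=np.c_[(uv[:,0]-K[0,2])/K[0,0],-(uv[:,1]-K[1,2])/K[1,1],-np.ones(len(uv))]@Rm.T
    return c["eye"]+d*((z-c["eye"][2])/d[:,2])[:,None]
def blobs(p,roi,mask,amin):
    m=np.zeros(p.shape[:2],np.uint8); x0,y0,x1,y1=roi; m[y0:y1,x0:x1]=mask[y0:y1,x0:x1]
    return [c for c in cv2.findContours(m,cv2.RETR_EXTERNAL,cv2.CHAIN_APPROX_NONE)[0] if cv2.contourArea(c)>amin]
def circles(p,roi=(275,165,375,305)):
    h=cv2.cvtColor(p,cv2.COLOR_BGR2HSV); m=((h[...,1]<60)*255).astype(np.uint8)
    return [(cv2.minEnclosingCircle(c),cv2.contourArea(c)) for c in blobs(p,roi,m,40)]
E
python3 - <<'E'
from h import *
p=cv2.imread("pics/top0.png"); h=cv2.cvtColor(p,cv2.COLOR_BGR2HSV)
for (c,r),a in circles(p): print("blob",np.round(c,1),round(r,1),a,ray("top",c,.083)[0].round(4))
m=((h[...,1]<60)&(h[...,2]>120))*255
for c in blobs(p,(340,148,400,308),m.astype(np.uint8),20):
    b=cv2.minAreaRect(c); bp=cv2.boxPoints(b); print("fence",np.round(bp,1).tolist(),b[1]); print(ray("top",bp,.091)[:,:2].round(4).tolist())
o=get_obs(); print(R.from_rotvec(o["orientation"]).as_matrix().round(3))
v=cv2.resize(p[140:340,240:440],None,fx=3,fy=3,interpolation=cv2.INTER_CUBIC); cv2.imwrite("pics/crop1.png",v)
E
```

```text
blob [343. 279.] 8.1 167.0 [ 0.4415 -0.0047  0.083 ]
blob [315.5 262.5] 7.9 155.0 [0.4772 0.0543 0.083 ]
blob [308.4 240.6] 9.2 237.5 [0.5249 0.0694 0.083 ]
blob [308.2 213.4] 9.2 238.0 [0.5847 0.07   0.083 ]
blob [321.  190.8] 9.1 229.5 [0.6352 0.0416 0.083 ]
blob [364.5 189.5] 25.6 221.0 [ 0.6383 -0.0545  0.083 ]
fence [[340.0, 272.0], [350.0, 272.0], [350.0, 287.0], [340.0, 287.0]] (15.0, 10.0)
[[0.4562, 0.0022], [0.4561, -0.0192], [0.4242, -0.0188], [0.4243, 0.0025]]
fence [[372.8999938964844, 237.6999969482422], [378.29998779296875, 236.5], [392.70001220703125, 299.6000061035156], [387.20001220703125, 300.8999938964844]] (64.75768280029297, 5.584851264953613)
[[0.53, -0.0698], [0.5327, -0.0816], [0.3973, -0.1094], [0.3947, -0.0977]]
fence [[353.8999938964844, 154.1999969482422], [359.1000061035156, 153.10000610351562], [373.0, 213.8000030517578], [367.79998779296875, 215.0]] (62.27952575683594, 5.319941520690918)
[[0.716, -0.0313], [0.7187, -0.0429], [0.5824, -0.071], [0.5798, -0.0596]]
[[-0.971  0.237 -0.   ]
 [ 0.237  0.971 -0.001]
 [-0.    -0.001 -1.   ]]
```

View pics/crop1.png

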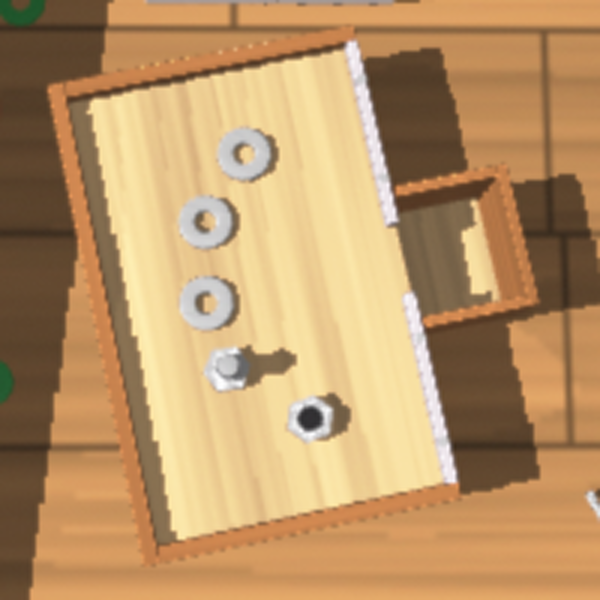

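```bash
cat >> h.py <<'E'
G=np.array([.5565,-.0705]); U=np.array([.979,.203]); U/=np.linalg.norm(U); N=np.array([-U[1],U[0]])
C=G+.026*N; OFF=.0287; HI,LO=.16,.078
def ang(h): return np.arctan2(-h[1],-h[0])          # tool -x is the push heading
def rows(wps,start=None,g=-.68):
    """wps: (x,y,z,theta,nrows); prints rows relative to the pose at call start"""
    o=get_obs(); p0=o["eef_pos"]; R0=R.from_rotvec(o["orientation"])
    x=R0.as_matrix()[:,0]; p=np.r_[p0,np.arctan2(x[1],x[0])]
    if start is not None: p=np.array(start,float)
    p0=p.copy(); c,s=np.cos(p[3]),np.sin(p[3]); n=0
    for w in wps:
        q=np.array(w[:4]); q[3]=p[3]+(q[3]-p[3]+np.pi)%(2*np.pi)-np.pi
        for k in range(1,w[4]+1):
            t=p+(q-p)*k/w[4]; d=t-p0; n+=1
            print([g,round(c*d[0]+s*d[1],3),round(s*d[0]-c*d[1],3),round(-d[2],3),0,0,round(-d[3],3)],end=",")
        p=q; print()
    print(n,"rows; end",p.round(4).tolist()); return p
def tcp(c,h,z): return [*(c-OFF*h),z,ang(h)]
def plan(w,back=.010):
    h=(C-w)/np.linalg.norm(C-w); f=-N
    app=tcp(w-back*h,h,HI); low=tcp(w-back*h,h,LO)
    return h,f,app,low
E
python3 - <<'E'
from h import *
w=np.array([.5249,.0694]); h,f,app,low=plan(w); a=app[3]
e=rows([(.33,.25,.2,(a+2.9)/2,7),(app[0],app[1],.16,a,8),(*low,4)])
# cross-check with the scene camera
p=cv2.imread("pics/scene0.png")
hs=cv2.cvtColor(p,cv2.COLOR_BGR2HSV); m=((hs[...,1]<60)&(hs[...,2]>90)).astype(np.uint8)*255
for c in blobs(p,(245,215,360,275),m,30):
    x,y,w_,h_=cv2.boundingRect(c); print((x,y,w_,h_),ray("scene",(x+w_/2,y+h_/2),.081)[0].round(4))
E
```

```text
[-0.68, np.float64(-0.037), np.float64(-0.043), np.float64(0.003), 0, 0, np.float64(0.079)],[-0.68, np.float64(-0.075), np.float64(-0.087), np.float64(0.006), 0, 0, np.float64(0.158)],[-0.68, np.float64(-0.112), np.float64(-0.13), np.float64(0.009), 0, 0, np.float64(0.237)],[-0.68, np.float64(-0.149), np.float64(-0.173), np.float64(0.013), 0, 0, np.float64(0.316)],[-0.68, np.float64(-0.187), np.float64(-0.217), np.float64(0.016), 0, 0, np.float64(0.395)],[-0.68, np.float64(-0.224), np.float64(-0.26), np.float64(0.019), 0, 0, np.float64(0.474)],[-0.68, np.float64(-0.261), np.float64(-0.303), np.float64(0.022), 0, 0, np.float64(0.553)],
[-0.68, np.float64(-0.288), np.float64(-0.315), np.float64(0.027), 0, 0, np.float64(0.622)],[-0.68, np.float64(-0.315), np.float64(-0.327), np.float64(0.032), 0, 0, np.float64(0.691)],[-0.68, np.float64(-0.342), np.float64(-0.339), np.float64(0.037), 0, 0, np.float64(0.76)],[-0.68, np.float64(-0.369), np.float64(-0.351), np.float64(0.042), 0, 0, np.float64(0.829)],[-0.68, np.float64(-0.395), np.float64(-0.362), np.float64(0.047), 0, 0, np.float64(0.898)
[... 250 characters left out ...]
), 0, 0, np.float64(1.105)],
[-0.68, np.float64(-0.476), np.float64(-0.398), np.float64(0.082), 0, 0, np.float64(1.105)],[-0.68, np.float64(-0.476), np.float64(-0.398), np.float64(0.103), 0, 0, np.float64(1.105)],[-0.68, np.float64(-0.476), np.float64(-0.398), np.float64(0.123), 0, 0, np.float64(1.105)],[-0.68, np.float64(-0.476), np.float64(-0.398), np.float64(0.144), 0, 0, np.float64(1.105)],
19 rows; end [0.5162, 0.1071, 0.078, 1.7969]
(286, 254, 19, 13) [0.5876 0.0809 0.081 ]
(259, 254, 19, 13) [0.6386 0.0521 0.081 ]
(309, 247, 19, 12) [0.5287 0.0804 0.081 ]
(245, 227, 24, 17) [ 0.6155 -0.0528  0.081 ]
(325, 220, 16, 29) [0.4585 0.0302 0.081 ]
(284, 215, 27, 12) [ 0.5005 -0.0651  0.081 ]
```

```bash
python3 - <<'E'
from h import *
def world(name,d,uv):
    c=get_calibration(name);K=c["intrinsics"];Rm=R.from_rotvec(c["attitude"]).as_matrix()
    o=[]
    for u,v in uv:
        z=np.median(d[v-1:v+2,u-1:u+2]); o.append(c["eye"]+Rm@np.array([(u-K[0,2])/K[0,0]*z,-(v-K[1,2])/K[1,1]*z,-z]))
    return np.round(o,4)
for n,uvs in (("top",[(345,215),(345,240),(300,190),(330,300),(370,189),(380,270),(430,150),(200,300),(450,280)]),("scene",[(300,240),(280,247),(350,250),(340,270),(165,200),(360,330),(450,300)])):
    p,d=grab_frame(n); print(n); print(world(n,d,uvs))
    if n=="scene": cv2.imwrite("pics/crop2.png",cv2.resize(p[180:330,200:400],None,fx=4,fy=4,interpolation=cv2.INTER_CUBIC))
E
```

```text
top
[[ 5.826e-01 -1.140e-02  7.490e-02]
 [ 5.272e-01 -1.090e-02  7.380e-02]
 [ 6.389e-01  8.790e-02  7.510e-02]
 [ 3.968e-01  2.310e-02  7.410e-02]
 [ 6.598e-01 -7.910e-02 -1.500e-03]
 [ 4.610e-01 -8.610e-02  7.670e-02]
 [ 7.567e-01 -2.272e-01  0.000e+00]
 [ 3.971e-01  3.194e-01  5.000e-04]
 [ 4.412e-01 -2.636e-01 -1.000e-03]]
scene
[[ 0.5325  0.0036  0.074 ]
 [ 0.5862  0.0059  0.073 ]
 [ 0.4553  0.0973  0.0749]
 [ 0.5213  0.1567  0.0793]
 [ 0.7078 -0.4807 -0.0015]
 [ 0.5364  0.2615 -0.0021]
 [ 0.306   0.281  -0.0012]]
```

View pics/crop2.png

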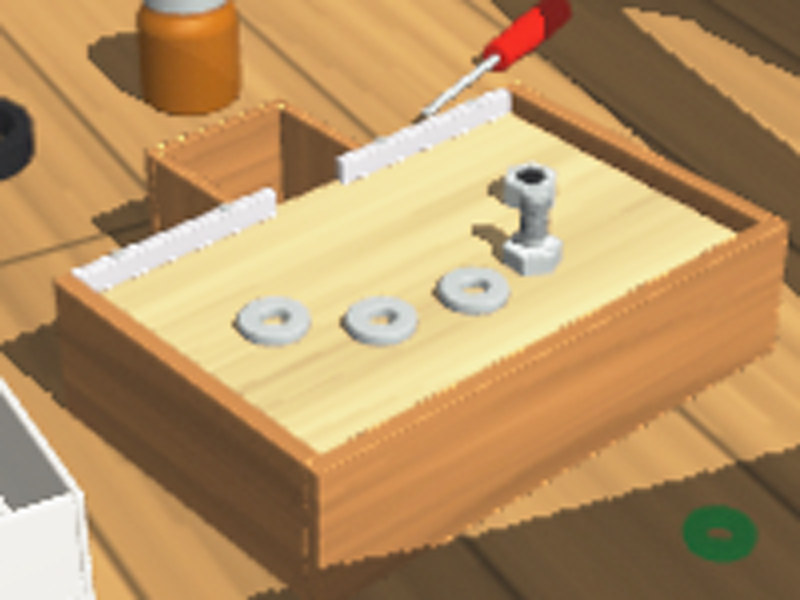

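```bash
python3 - <<'E'
from h import *
print(ray("scene",[(268.7,227.5),(285,219.2),(228,247.),(327,203)],.091).round(4))
print(ray("scene",[(382,313)],.002).round(4), ray("top",[(225,217),(236,267),(247,140)],.002).round(4))
print(ray("scene",[(340,340),(379.5,313)],.002).round(4))
E
```

```text
[[ 0.5828 -0.0568  0.091 ]
 [ 0.531  -0.0724  0.091 ]
 [ 0.6989 -0.0259  0.091 ]
 [ 0.3987 -0.0928  0.091 ]]
[[0.4674 0.2444 0.002 ]] [[0.5909 0.2658 0.002 ]
 [0.4729 0.2378 0.002 ]
 [0.7794 0.217  0.002 ]]
[[0.5911 0.2696 0.002 ]
 [0.4721 0.2417 0.002 ]]
```

```bash
sed -i 's/^G=np.array.*; U=np/G=np.array([.557,-.0685]); U=np/; s/round(c\*d\[0\]+s\*d\[1\],3),round(s\*d\[0\]-c\*d\[1\],3),round(-d\[2\],3),0,0,round(-d\[3\],3)/*[round(float(v),3) for v in (c*d[0]+s*d[1],s*d[0]-c*d[1],-d[2],0,0,-d[3])]/' h.py; python3 - <<'E'
from h import *
w=np.array([.5254,.0724]); h,f,app,low=plan(w,.012); a=app[3]
e=rows([(.33,.25,.2,(a+2.9)/2,1),(app[0],app[1],.16,a,1),(*low,1)])
E
```

```text
[-0.68, -0.261, -0.303, 0.022, 0.0, 0.0, 0.554],
[-0.68, -0.475, -0.393, 0.062, 0.0, 0.0, 1.107],
[-0.68, -0.475, -0.393, 0.144, 0.0, 0.0, 1.107],
3 rows; end [0.5164, 0.1121, 0.078, 1.795]
```

>>> {"name": "jog_arm", "arguments": {
  "commands": [
    [-0.68,-0.13,-0.15,0.01,0,0,0.27],
    [-0.68,-0.261,-0.303,0.022,0,0,0.554],
    [-0.68,-0.261,-0.303,0.022,0,0,0.554],
    [-0.68,-0.261,-0.303,0.022,0,0,0.554],
    [-0.68,-0.261,-0.303,0.022,0,0,0.554],
    [-0.68,-0.261,-0.303,0.022,0,0,0.554],
    [-0.68,-0.475,-0.393,0.062,0,0,1.107],
    [-0.68,-0.475,-0.393,0.062,0,0,1.107],
    [-0.68,-0.475,-0.393,0.062,0,0,1.107],
    [-0.68,-0.475,-0.393,0.062,0,0,1.107],
    [-0.68,-0.475,-0.393,0.062,0,0,1.107],
    [-0.68,-0.475,-0.393,0.062,0,0,1.107],
    [-0.68,-0.475,-0.393,0.062,0,0,1.107],
    [-0.68,-0.475,-0.393,0.062,0,0,1.107],
    [-0.68,-0.475,-0.393,0.062,0,0,1.107],
    [-0.68,-0.475,-0.393,0.062,0,0,1.107]
  ]
}}

```text
clock: 2.2
eef_pos: [0.5164, 0.113, 0.1608]
orientation: [1.958, 2.457, 0.001]
wrist_force: [-0.1, -0.0, -0.5]
gripper_width: 0.0143
grip_force: 0.0
```

Now lower.

>>> {"name": "jog_arm", "arguments": {
  "commands": [
    [-0.68,0,0,0.03,0,0,0],
    [-0.68,0,0,0.06,0,0,0],
    [-0.68,0,0,0.075,0,0,0],
    [-0.68,0,0,0.082,0,0,0],
    [-0.68,0,0,0.082,0,0,0]
  ]
}}

```text
clock: 2.82
eef_pos: [0.5167, 0.1125, 0.0788]
orientation: [1.959, 2.456, 0.0]
wrist_force: [-0.4, 0.7, -0.2]
gripper_width: 0.0143
grip_force: 0.0
```

```bash
python3 - <<'E'
from h import *
o=get_obs(); print(o["eef_pos"],o["wrist_force"])
p,_=grab_frame("scene"); q,_=grab_frame("top")
a=cv2.resize(p[170:290,230:390],None,fx=4,fy=4,interpolation=cv2.INTER_CUBIC)
cv2.imwrite("pics/crop3.png",a)
cv2.imwrite("pics/top3.png",q)
for (c,r),ar in circles(q): print(np.round(c,1),round(r,1),ar)
w=np.array([.5254,.0724]); h,f,app,low=plan(w,.012)
rows([(*tcp(C,h,LO),9),(*tcp(C,f,LO),2),(*tcp(G+.02*f,f,LO),5)])
E
```

```text
[0.5167489  0.11254578 0.0788296 ] [-0.41425198  0.71757498 -0.19515011]
[343. 279.] 8.1 166.0
[316.5 262.3] 6.8 81.5
[317.5 214. ] 32.2 482.0
[364.  189.5] 25.5 226.0
[-0.68, -0.015, -0.0, 0.0, 0.0, 0.0, -0.0],[-0.68, -0.029, -0.0, 0.0, 0.0, 0.0, -0.0],[-0.68, -0.044, -0.0, 0.0, 0.0, 0.0, -0.0],[-0.68, -0.058, -0.0, 0.001, 0.0, 0.0, -0.0],[-0.68, -0.073, -0.0, 0.001, 0.0, 0.0, -0.0],[-0.68, -0.087, -0.001, 0.001, 0.0, 0.0, -0.0],[-0.68, -0.102, -0.001, 0.001, 0.0, 0.0, -0.0],[-0.68, -0.116, -0.001, 0.001, 0.0, 0.0, -0.0],[-0.68, -0.131, -0.001, 0.001, 0.0, 0.0, -0.0],
[-0.68, -0.131, -0.001, 0.001, 0.0, 0.0, 0.01],[-0.68, -0.131, -0.0, 0.001, 0.0, 0.0, 0.019],
[-0.68, -0.14, -0.0, 0.001, 0.0, 0.0, 0.019],[-0.68, -0.149, -0.001, 0.001, 0.0, 0.0, 0.019],[-0.68, -0.158, -0.001, 0.001, 0.0, 0.0, 0.019],[-0.68, -0.168, -0.001, 0.001, 0.0, 0.0, 0.019],[-0.68, -0.177, -0.001, 0.001, 0.0, 0.0, 0.019],
16 rows; end [0.5552, -0.06, 0.078, 1.7753]
```

View pics/crop3.png

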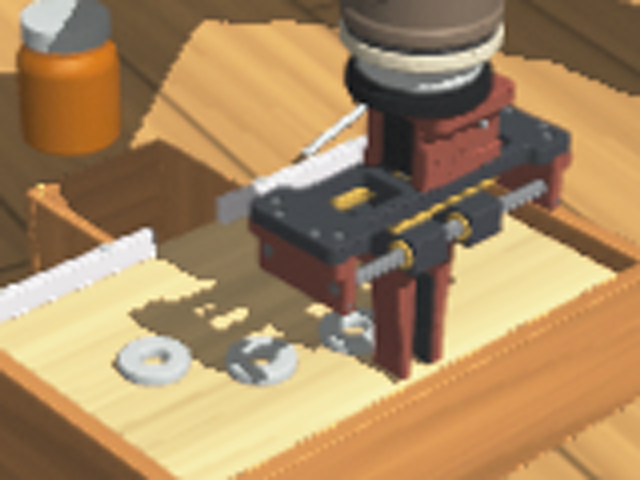

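The shut fingers, at crop (400,365), stand just behind the first washer at (350,330), and nothing touches. Next I push to just before the gate.

>>> {"name": "jog_arm", "arguments": {
  "commands": [
    [-0.68,-0.008,0,0,0,0,0],
    [-0.68,-0.016,0,0,0,0,0],
    [-0.68,-0.028,0,0,0,0,0],
    [-0.68,-0.04,0,0,0,0,0],
    [-0.68,-0.052,0,0,0,0,0],
    [-0.68,-0.064,0,0,0,0,0],
    [-0.68,-0.076,0,0,0,0,0],
    [-0.68,-0.088,0,0,0,0,0],
    [-0.68,-0.1,0,0,0,0,0],
    [-0.68,-0.112,0,0,0,0,0],
    [-0.68,-0.122,0,0,0,0,0.01],
    [-0.68,-0.129,0,0,0,0,0.019],
    [-0.68,-0.131,0,0,0,0,0.019],
    [-0.68,-0.131,0,0,0,0,0.019]
  ]
}}

```text
clock: 4.68
eef_pos: [0.5456, -0.0151, 0.0786]
orientation: [-1.982, -2.437, 0.0]
wrist_force: [-0.3, 0.1, 0.2]
gripper_width: 0.0139
grip_force: 0.0
```

```bash
python3 - <<'E'
from h import *
p,_=grab_frame("scene"); q,_=grab_frame("top")
a=cv2.resize(p[170:290,230:390],None,fx=3,fy=3,interpolation=cv2.INTER_CUBIC)
b=cv2.resize(q[150:270,300:420],None,fx=3,fy=3,interpolation=cv2.INTER_CUBIC)
cv2.imwrite("pics/pair4.png",cv2.resize(np.hstack([a,b]),None,fx=.95,fy=.95))
E
```

```text
(no output)
```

View pics/pair4.png

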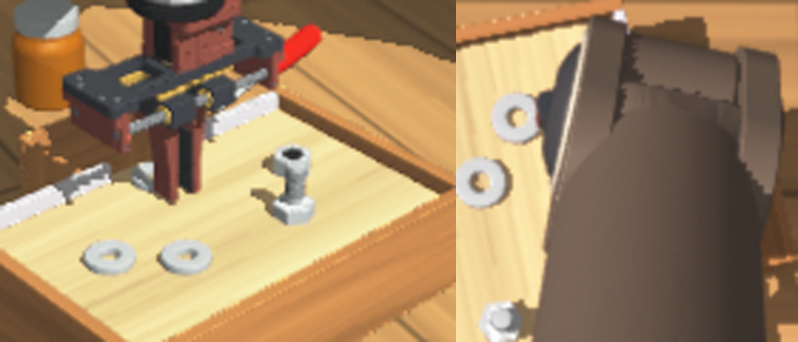

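The scene view shows the washer peeping out ahead of the fingers at (143,178), before the gate. I'll check its left edge against the prediction.

```bash
python3 - <<'E'
from h import *
o=get_obs(); X=R.from_rotvec(o["orientation"]).as_matrix()[:,0]
pc=o["eef_pos"][:2]-OFF*X[:2]
def proj(P):
    c=get_calibration("scene");K=c["intrinsics"];v=R.from_rotvec(c["attitude"]).as_matrix().T@(P-c["eye"])
    return np.array([K[0,0]*v[0]/-v[2]+K[0,2],K[1,1]*-v[1]/-v[2]+K[1,2]])
t=np.linspace(0,2*np.pi,200)
for n,c,zs in (("pred",pc,.083),("gateC",C,.083)):
    im=np.array([proj(np.array([c[0]+.02*np.cos(a),c[1]+.02*np.sin(a),zs])) for a in t]); print(n,c.round(4),im[:,0].min(),im[:,0].max(),im[:,1].min(),im[:,1].max())
p,_=grab_frame("scene");h=cv2.cvtColor(p,cv2.COLOR_BGR2HSV)
m=((h[...,1]<70)&(h[...,2]>80)).astype(np.uint8)*255
for c in blobs(p,(250,215,290,245),m,5): print(cv2.boundingRect(c))
e=rows([(*tcp(G+.02*-N,-N,LO),5)])
E
```

```text
pred [ 0.5514 -0.043 ] 274.8440348029636 291.7791044040114 225.36856977260558 234.1392047808886
gateC [ 0.5517 -0.043 ] 274.7116777382939 291.64841898694283 225.39235746048286 234.16436572651043
(250, 227, 19, 16)
(276, 226, 8, 12)
[-0.68, -0.009, 0.0, 0.0, 0.0, 0.0, 0.0],[-0.68, -0.018, 0.0, 0.0, 0.0, 0.0, 0.0],[-0.68, -0.028, 0.0, 0.0, 0.0, 0.0, 0.001],[-0.68, -0.037, 0.0, 0.0, 0.0, 0.0, 0.001],[-0.68, -0.046, 0.0, 0.001, 0.0, 0.0, 0.001],
5 rows; end [0.5552, -0.06, 0.078, 1.7753]
```

>>> {"name": "jog_arm", "arguments": {
  "commands": [
    [-0.68,-0.008,0,0,0,0,0],
    [-0.68,-0.017,0,0,0,0,0],
    [-0.68,-0.026,0,0,0,0,0],
    [-0.68,-0.034,0,0,0,0,0],
    [-0.68,-0.041,0,0,0,0,0],
    [-0.68,-0.046,0,0,0,0,0],
    [-0.68,-0.046,0,0,0,0,0],
    [-0.68,-0.03,0,0,0,0,0],
    [-0.68,-0.02,0,-0.03,0,0,0],
    [-0.68,-0.02,0,-0.08,0,0,0],
    [-0.68,-0.02,0,-0.08,0,0,0]
  ]
}}

```text
clock: 6.2
eef_pos: [0.5517, -0.0332, 0.1619]
orientation: [1.978, 2.436, 0.008]
wrist_force: [0.3, -0.3, -0.1]
gripper_width: 0.0139
grip_force: 0.0
```

```bash
python3 - <<'E'
from h import *
print(get_obs()["eef_pos"])
w=np.array([.5852,.073]); h,f,app,low=plan(w,.012); a=app[3]
e=rows([(app[0],app[1],.16,a,6),(*low,4)])
e=rows([(*tcp(C,h,LO),11),(*tcp(C,f,LO),5),(*tcp(G+.02*f,f,LO),5)],start=e)
p,_=grab_frame("scene")
cv2.imwrite("pics/crop5.png",cv2.resize(p[170:290,230:390],None,fx=3,fy=3,interpolation=cv2.INTER_CUBIC))
E
```

```text
[ 0.55168403 -0.03322206  0.16193283]
[-0.68, 0.022, 0.012, 0.0, 0.0, 0.0, 0.081],[-0.68, 0.044, 0.025, 0.001, 0.0, 0.0, 0.163],[-0.68, 0.067, 0.037, 0.001, 0.0, 0.0, 0.244],[-0.68, 0.089, 0.049, 0.001, 0.0, 0.0, 0.325],[-0.68, 0.111, 0.061, 0.002, 0.0, 0.0, 0.406],[-0.68, 0.133, 0.074, 0.002, 0.0, 0.0, 0.488],
[-0.68, 0.133, 0.074, 0.022, 0.0, 0.0, 0.488],[-0.68, 0.133, 0.074, 0.043, 0.0, 0.0, 0.488],[-0.68, 0.133, 0.074, 0.063, 0.0, 0.0, 0.488],[-0.68, 0.133, 0.074, 0.084, 0.0, 0.0, 0.488],
10 rows; end [0.5965, 0.1121, 0.078, 1.2899]
[-0.68, -0.012, -0.0, -0.0, 0.0, 0.0, -0.0],[-0.68, -0.024, -0.0, -0.0, 0.0, 0.0, -0.0],[-0.68, -0.036, 0.0, -0.0, 0.0, 0.0, -0.0],[-0.68, -0.048, 0.0, -0.0, 0.0, 0.0, -0.0],[-0.68, -0.06, 0.0, -0.0, 0.0, 0.0, -0.0],[-0.68, -0.072, -0.0, -0.0, 0.0, 0.0, -0.0],[-0.68, -0.084, -0.0, -0.0, 0.0, 0.0, -0.0],[-0.68, -0.097, -0.0, -0.0, 0.0, 0.0, -0.0],[-0.68, -0.109, 0.0, -0.0, 0.0, 0.0, -0.0],[-0.68, -0.121, 0.0, -0.0, 0.0, 0.0, -0.0],[-0.68, -0.133, 0.0, -0.0, 0.0, 0.0, -0.0],
[-0.68, -0.133, -0.003, -0.0, 0.0, 0.0, -0.097],[-0.68, -0.134, -0.005, -0.0, 0.0, 0.0, -0.194],[-0.68, -0.135, -0.008, -0.0, 0.0, 0.0, -0.291],[-0.68, -0.135, -0.011, -0.0, 0.0, 0.0, -0.388],[-0.68, -0.136, -0.013, -0.0, 0.0, 0.0, -0.485],
[-0.68, -0.144, -0.009, -0.0, 0.0, 0.0, -0.485],[-0.68, -0.152, -0.005, -0.0, 0.0, 0.0, -0.485],[-0.68, -0.161, -0.001, -0.0, 0.0, 0.0, -0.485],[-0.68, -0.169, 0.004, -0.0, 0.0, 0.0, -0.485],[-0.68, -0.177, 0.008, -0.0, 0.0, 0.0, -0.485],
21 rows; end [0.5552, -0.06, 0.078, 1.7753]
```

View pics/crop5.png

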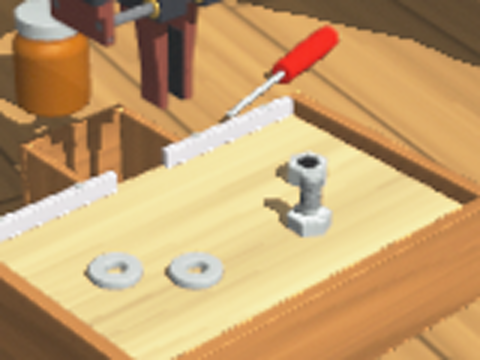

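The first washer is off the deck; only two remain, at crop (115,270) and (195,270), with the bolt and nut undisturbed. On to the second.

>>> {"name": "jog_arm", "arguments": {
  "commands": [
    [-0.68,0.03,0.017,0,0,0,0.1],
    [-0.68,0.067,0.037,0,0,0,0.244],
    [-0.68,0.105,0.055,0,0,0,0.38],
    [-0.68,0.133,0.074,0,0,0,0.488],
    [-0.68,0.133,0.074,0,0,0,0.488],
    [-0.68,0.133,0.074,0.03,0,0,0.488],
    [-0.68,0.133,0.074,0.06,0,0,0.488],
    [-0.68,0.133,0.074,0.077,0,0,0.488],
    [-0.68,0.133,0.074,0.084,0,0,0.488],
    [-0.68,0.133,0.074,0.084,0,0,0.488]
  ]
}}

```text
clock: 7.5
eef_pos: [0.5942, 0.1098, 0.0755]
orientation: [-2.512, -1.885, 0.002]
wrist_force: [-6.4, -1.2, 7.4]
gripper_width: 0.014
grip_force: 3.9
```

>>> {"name": "jog_arm", "arguments": {
  "commands": [
    [-0.68,-0.008,0,0,0,0,0],
    [-0.68,-0.017,0,0,0,0,0],
    [-0.68,-0.029,0,0,0,0,0],
    [-0.68,-0.041,0,0,0,0,0],
    [-0.68,-0.053,0,0,0,0,0],
    [-0.68,-0.065,0,0,0,0,0],
    [-0.68,-0.077,0,0,0,0,0],
    [-0.68,-0.089,0,0,0,0,0],
    [-0.68,-0.101,0,0,0,0,0],
    [-0.68,-0.113,0,0,0,0,0],
    [-0.68,-0.123,0,0,0,0,0],
    [-0.68,-0.13,0,0,0,0,0],
    [-0.68,-0.133,0,0,0,0,0],
    [-0.68,-0.133,-0.003,0,0,0,-0.097],
    [-0.68,-0.134,-0.005,0,0,0,-0.194],
    [-0.68,-0.135,-0.008,0,0,0,-0.291],
    [-0.68,-0.136,-0.011,0,0,0,-0.388],
    [-0.68,-0.136,-0.013,0,0,0,-0.485],
    [-0.68,-0.136,-0.013,0,0,0,-0.485]
  ]
}}

```text
clock: 9.88
eef_pos: [0.5454, -0.0178, 0.0754]
orientation: [1.987, 2.431, 0.002]
wrist_force: [0.7, 0.1, 6.5]
gripper_width: 0.0141
grip_force: 3.5
```

```bash
python3 - <<'E'
from h import *
o=get_obs(); print(o["eef_pos"])
p,_=grab_frame("scene");h=cv2.cvtColor(p,cv2.COLOR_BGR2HSV)
m=((h[...,1]<70)&(h[...,2]>80)).astype(np.uint8)*255
for c in blobs(p,(250,215,300,245),m,5): print(cv2.boundingRect(c))
e=rows([(*tcp(G+.02*-N,-N,LO),1)])
cv2.imwrite("pics/crop6.png",cv2.resize(p[170:290,230:390],None,fx=3,fy=3,interpolation=cv2.INTER_CUBIC))
E
```

```text
[ 0.54539803 -0.01775862  0.07542899]
(250, 227, 19, 16)
(276, 226, 8, 11)
(275, 215, 8, 3)
[-0.68, -0.043, 0.001, -0.003, 0.0, 0.0, -0.005],
1 rows; end [0.5552, -0.06, 0.078, 1.7753]
```

View pics/crop6.png

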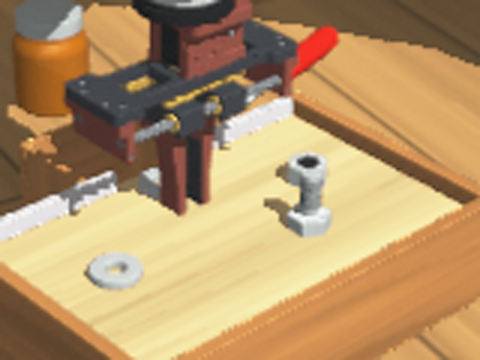

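The washer is again just ahead of the fingers at crop (150,183), and the tips graze the deck with about 7 N. I'll lift 3 mm and push through.

>>> {"name": "jog_arm", "arguments": {
  "commands": [
    [-0.68,-0.005,0,-0.003,0,0,0],
    [-0.68,-0.013,0,-0.003,0,0,0],
    [-0.68,-0.022,0,-0.003,0,0,0],
    [-0.68,-0.03,0,-0.003,0,0,0],
    [-0.68,-0.037,0,-0.003,0,0,0],
    [-0.68,-0.043,0,-0.003,0,0,0],
    [-0.68,-0.045,0,-0.003,0,0,0],
    [-0.68,-0.045,0,-0.003,0,0,0],
    [-0.68,-0.03,0,-0.003,0,0,0],
    [-0.68,-0.02,0,-0.03,0,0,0],
    [-0.68,-0.02,0,-0.08,0,0,0],
    [-0.68,-0.02,0,-0.08,0,0,0],
    [-0.68,-0.02,0,-0.08,0,0,0],
    [-0.68,-0.02,0,-0.08,0,0,0]
  ]
}}

```text
clock: 11.68
eef_pos: [0.5477, -0.0355, 0.1534]
orientation: [-1.984, -2.433, 0.002]
wrist_force: [-0.9, -0.7, 0.2]
gripper_width: 0.0142
grip_force: 0.0
```

```bash
python3 - <<'E'
from h import *
print(get_obs()["eef_pos"])
w=np.array([.6355,.0445]); h,f,app,low=plan(w,.012); a=app[3]
e=rows([(app[0],app[1],.158,a,6),(*low,4)])
e=rows([(*tcp(C,h,LO),11),(*tcp(C,f,LO),7),(*tcp(G+.02*f,f,LO),5)],start=e)
p,_=grab_frame("scene"); hs=cv2.cvtColor(p,cv2.COLOR_BGR2HSV)
m=((hs[...,1]<60)&(hs[...,2]>90)).astype(np.uint8)*255
for c in blobs(p,(230,205,370,275),m,20): print(cv2.boundingRect(c))
E
```

```text
[ 0.54773129 -0.03548162  0.15342923]
[-0.68, 0.014, 0.023, -0.001, 0.0, 0.0, 0.161],[-0.68, 0.028, 0.045, -0.002, 0.0, 0.0, 0.322],[-0.68, 0.042, 0.068, -0.002, 0.0, 0.0, 0.483],[-0.68, 0.056, 0.09, -0.003, 0.0, 0.0, 0.644],[-0.68, 0.07, 0.113, -0.004, 0.0, 0.0, 0.805],[-0.68, 0.084, 0.136, -0.005, 0.0, 0.0, 0.966],
[-0.68, 0.084, 0.136, 0.015, 0.0, 0.0, 0.966],[-0.68, 0.084, 0.136, 0.035, 0.0, 0.0, 0.966],[-0.68, 0.084, 0.136, 0.055, 0.0, 0.0, 0.966],[-0.68, 0.084, 0.136, 0.075, 0.0, 0.0, 0.966],
10 rows; end [0.6636, 0.0739, 0.078, 0.8074]
[-0.68, -0.012, 0.0, -0.0, 0.0, 0.0, -0.0],[-0.68, -0.024, -0.0, -0.0, 0.0, 0.0, -0.0],[-0.68, -0.036, -0.0, -0.0, 0.0, 0.0, -0.0],[-0.68, -0.048, 0.0, -0.0, 0.0, 0.0, -0.0],[-0.68, -0.061, -0.0, -0.0, 0.0, 0.0, -0.0],[-0.68, -0.073, -0.0, -0.0, 0.0, 0.0, -0.0],[-0.68, -0.085, -0.0, -0.0, 0.0, 0.0, -0.0],[-0.68, -0.097, -0.0, -0.0, 0.0, 0.0, -0.0],[-0.68, -0.109, -0.0, -0.0, 0.0, 0.0, -0.0],[-0.68, -0.121, -0.0, -0.0, 0.0, 0.0, -0.0],[-0.68, -0.133, -0.0, -0.0, 0.0, 0.0, -0.0],
[-0.68, -0.135, -0.003, -0.0, 0.0, 0.0, -0.138],[-0.68, -0.137, -0.007, -0.0, 0.0, 0.0, -0.277],[-0.68, -0.138, -0.01, -0.0, 0.0, 0.0, -0.415],[-0.68, -0.14, -0.014, -0.0, 0.0, 0.0, -0.553],[-0.68, -0.142, -0.017, -0.0, 0.0, 0.0, -0.691],[-0.68, -0.144, -0.02, -0.0, 0.0, 0.0, -0.83],[-0.68, -0.146, -0.024, -0.0, 0.0, 0.0, -0.968],
[-0.68, -0.151, -0.016, -0.0, 0.0, 0.0, -0.968],[-0.68, -0.156, -0.008, -0.0, 0.0, 0.0, -0.968],[-0.68, -0.161, -0.001, -0.0, 0.0, 0.0, -0.968],[-0.68, -0.166, 0.007, -0.0, 0.0, 0.0, -0.968],[-0.68, -0.172, 0.014, -0.0, 0.0, 0.0, -0.968],
23 rows; end [0.5552, -0.06, 0.078, 1.7753]
(259, 254, 19, 13)
(230, 227, 39, 24)
(325, 220, 16, 29)
(284, 205, 44, 22)
```

```bash
python3 - <<'E'
from h import *
w=np.array([.6355,.0445]); h,f,app,low=plan(w,.012)
a0,a1=low[3],ang(-N); W=[(*tcp(C,h,LO),1)]
for k in range(1,8):
    a=a0+(a1-a0)*k/7; hh=-np.array([np.cos(a),np.sin(a)]); W.append((*tcp(C,hh,LO),1))
rows(W,start=low)
E
```

```text
[-0.68, -0.133, -0.0, -0.0, 0.0, 0.0, -0.0],
[-0.68, -0.133, -0.004, -0.0, 0.0, 0.0, -0.138],
[-0.68, -0.134, -0.008, -0.0, 0.0, 0.0, -0.277],
[-0.68, -0.136, -0.012, -0.0, 0.0, 0.0, -0.415],
[-0.68, -0.137, -0.015, -0.0, 0.0, 0.0, -0.553],
[-0.68, -0.14, -0.018, -0.0, 0.0, 0.0, -0.691],
[-0.68, -0.142, -0.021, -0.0, 0.0, 0.0, -0.83],
[-0.68, -0.146, -0.024, -0.0, 0.0, 0.0, -0.968],
8 rows; end [0.5459, -0.0149, 0.078, 1.7753]
```

>>> {"name": "jog_arm", "arguments": {
  "commands": [
    [-0.68,0.014,0.023,0,0,0,0.16],
    [-0.68,0.028,0.045,0,0,0,0.32],
    [-0.68,0.042,0.068,0,0,0,0.48],
    [-0.68,0.056,0.09,-0.003,0,0,0.644],
    [-0.68,0.07,0.113,-0.004,0,0,0.805],
    [-0.68,0.084,0.136,-0.004,0,0,0.966],
    [-0.68,0.084,0.136,-0.004,0,0,0.966],
    [-0.68,0.084,0.136,0.02,0,0,0.966],
    [-0.68,0.084,0.136,0.05,0,0,0.966],
    [-0.68,0.084,0.136,0.068,0,0,0.966],
    [-0.68,0.084,0.136,0.074,0,0,0.966],
    [-0.68,0.084,0.136,0.074,0,0,0.966],
    [-0.68,0.084,0.136,0.074,0,0,0.966],
    [-0.68,0.084,0.136,0.074,0,0,0.966]
  ]
}}

```text
clock: 13.48
eef_pos: [0.6655, 0.0736, 0.0815]
orientation: [2.889, 1.234, 0.002]
wrist_force: [0.1, 0.2, -0.5]
gripper_width: 0.0143
grip_force: 0.0
```

>>> {"name": "jog_arm", "arguments": {
  "commands": [
    [-0.68,0,-0.002,0.003,0,0,0],
    [-0.68,-0.006,-0.002,0.003,0,0,0],
    [-0.68,-0.016,-0.002,0.003,0,0,0],
    [-0.68,-0.028,-0.002,0.003,0,0,0],
    [-0.68,-0.04,-0.002,0.003,0,0,0],
    [-0.68,-0.052,-0.002,0.003,0,0,0],
    [-0.68,-0.064,-0.002,0.003,0,0,0],
    [-0.68,-0.076,-0.002,0.003,0,0,0],
    [-0.68,-0.088,-0.002,0.003,0,0,0],
    [-0.68,-0.1,-0.002,0.003,0,0,0],
    [-0.68,-0.112,-0.002,0.003,0,0,0],
    [-0.68,-0.122,-0.002,0.003,0,0,0],
    [-0.68,-0.13,-0.002,0.003,0,0,0],
    [-0.68,-0.133,-0.002,0.003,0,0,0],
    [-0.68,-0.133,-0.002,0.003,0,0,0]
  ]
}}

```text
clock: 15.35
eef_pos: [0.5716, -0.0211, 0.0777]
orientation: [-2.889, -1.233, -0.0]
wrist_force: [0.4, 0.3, 0.2]
gripper_width: 0.0143
grip_force: 0.0
```

>>> {"name": "jog_arm", "arguments": {
  "commands": [
    [-0.68,0,-0.004,0,0,0,-0.138],
    [-0.68,-0.001,-0.008,0,0,0,-0.277],
    [-0.68,-0.003,-0.012,0,0,0,-0.415],
    [-0.68,-0.004,-0.015,0,0,0,-0.553],
    [-0.68,-0.007,-0.018,0,0,0,-0.691],
    [-0.68,-0.009,-0.021,0,0,0,-0.83],
    [-0.68,-0.013,-0.024,0,0,0,-0.968],
    [-0.68,-0.013,-0.024,0,0,0,-0.968]
  ]
}}

```text
clock: 16.35
eef_pos: [0.5452, -0.0137, 0.0776]
orientation: [-1.984, -2.435, -0.0]
wrist_force: [-0.5, 0.6, 0.1]
gripper_width: 0.0139
grip_force: 0.1
```

```bash
python3 - <<'E'
from h import *
o=get_obs(); print(o["eef_pos"])
p,_=grab_frame("scene");h=cv2.cvtColor(p,cv2.COLOR_BGR2HSV)
m=((h[...,1]<70)&(h[...,2]>80)).astype(np.uint8)*255
for c in blobs(p,(250,215,300,245),m,5): print(cv2.boundingRect(c))
e=rows([(*tcp(G+.02*-N,-N,LO),1)])
cv2.imwrite("pics/crop7.png",cv2.resize(p[170:290,230:390],None,fx=3,fy=3,interpolation=cv2.INTER_CUBIC))
E
```

```text
[ 0.54517928 -0.01371423  0.07764484]
(250, 227, 19, 16)
(276, 226, 9, 12)
[-0.68, -0.047, 0.0, -0.0, 0.0, 0.0, -0.003],
1 rows; end [0.5552, -0.06, 0.078, 1.7753]
```

View pics/crop7.png

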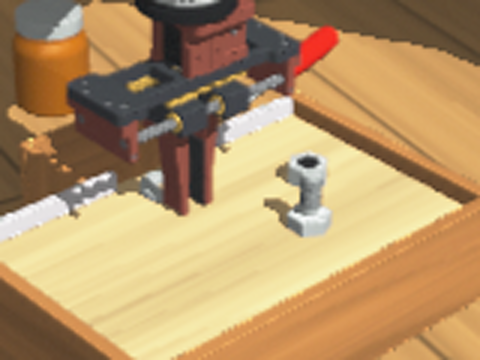

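The third washer sits ahead of the fingers at crop (152,185), in the same place as the others did. I'll push it through, lift and withdraw to the left so the top camera can see.

>>> {"name": "jog_arm", "arguments": {
  "commands": [
    [-0.68,-0.008,0,0,0,0,0],
    [-0.68,-0.017,0,0,0,0,0],
    [-0.68,-0.026,0,0,0,0,0],
    [-0.68,-0.034,0,0,0,0,0],
    [-0.68,-0.041,0,0,0,0,0],
    [-0.68,-0.047,0,0,0,0,0],
    [-0.68,-0.048,0,0,0,0,0],
    [-0.68,-0.048,0,0,0,0,0],
    [-0.68,-0.03,0,0,0,0,0],
    [-0.68,-0.02,0,-0.03,0,0,0],
    [-0.68,-0.02,0,-0.08,0,0,0],
    [-0.68,-0.02,0,-0.13,0,0,0],
    [-0.68,-0.02,0,-0.15,0,0,0]
  ]
}}

```text
clock: 18.02
eef_pos: [0.5501, -0.0318, 0.2307]
orientation: [1.98, 2.436, 0.005]
wrist_force: [-0.0, 0.2, -0.3]
gripper_width: 0.014
grip_force: 0.0
```

>>> {"name": "jog_arm", "arguments": {
  "commands": [
    [-0.68,0.06,-0.03,0,0,0,0],
    [-0.68,0.12,-0.06,0,0,0,0],
    [-0.68,0.18,-0.09,0,0,0,0],
    [-0.68,0.24,-0.12,0,0,0,0],
    [-0.68,0.3,-0.15,0,0,0,0],
    [-0.68,0.34,-0.15,0,0,0,0],
    [-0.68,0.34,-0.15,0,0,0,0],
    [-0.68,0.34,-0.15,0,0,0,0],
    [-0.68,0.34,-0.15,0,0,0,0],
    [-0.68,0.34,-0.15,0,0,0,0]
  ]
}}

```text
clock: 19.27
eef_pos: [0.334, 0.2682, 0.2277]
orientation: [1.986, 2.434, 0.0]
wrist_force: [-0.2, -0.7, -0.3]
gripper_width: 0.0139
grip_force: 0.0
```

```bash
python3 - <<'E'
from h import *
q,_=grab_frame("top"); o=get_obs(); print(o["eef_pos"],o["clock"])
for (c,r),a in circles(q): print(np.round(c,1),round(r,1),a)
cv2.imwrite("pics/crop8.png",cv2.resize(q[140:340,240:440],None,fx=3,fy=3,interpolation=cv2.INTER_CUBIC))
E
```

```text
[0.33390505 0.26830394 0.22764715] 19.325
[342.7 279. ] 8.3 171.0
[315.5 262.5] 7.9 155.0
[364.  189.5] 25.5 223.0
```

View pics/crop8.png

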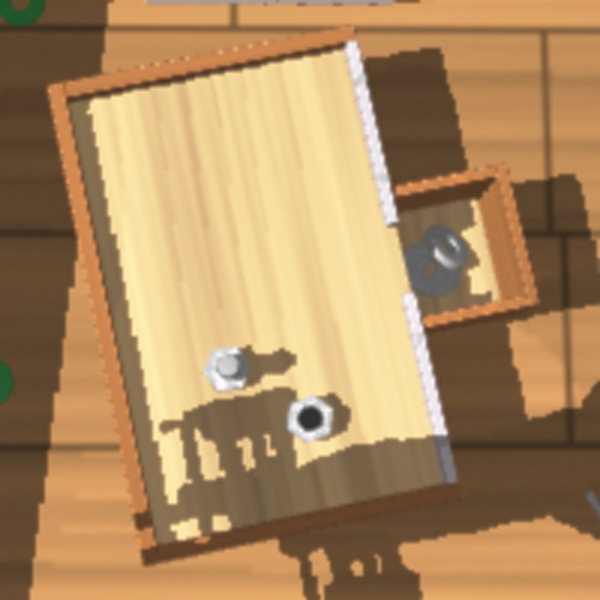

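All three washers lie in the slot around crop (440,260). The bolt and nut have not moved, so I'm handing in.

```bash
python3 -c "
from plant import robot
print(robot.hand_in())"
```

```text
the job is handed in; nothing more can be done
None
```

I pushed all three washers through the gate into the slot, left the nut and bolt where they stood, and handed the job in at about 19 s.

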